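Shut the bench gate and hang the gauge on it

ROBOT

A 7-joint arm with a two-finger parallel gripper is mounted at the origin on the work surface. World frame = base frame: x ahead of the robot, y to its left, z up, the work surface at z = 0. Lengths are in m, angles in degrees, forces in N, time in s.
With the tool pointing down it reaches from about 0.425 to 0.825 m from the base axis. Payload 3.6 kg.
Tool frame: the origin (TCP) lies between the finger pads; the fingertips stand 11 mm ahead of it and the grasp point (between the pads) lies 8 mm behind it (bot.tcp_to_tips is the distance from the TCP to the fingertips, in m); z points along the fingers, y is the direction in which the jaws open and shut (so a half turn about z gives the same grasp; the last joint's range is limited). The gripper opens to 93 mm and grips with 3 to 60 N. Pads are 15 mm wide; open, the fingers measure 128 mm over their backs; the gripper's body (75 mm by 188 mm) begins 65 mm behind the grasp point.
Start: joints at [-1.518, 35.231, -0.722, 81.555, 0.464, 63.22, -2.315], TCP at [0.65, 0, 0.23] pointing down, gripper open.
Joint ranges: [-178.69, 178.69], [-17.37, 117.87], [-77.05, 75.6], [15.02, 138.74], [-78.02, 258.01], [0.78, 113.62], [-162.83, 162.83]. Speed limits (degrees/s): [159.86, 159.86, 180, 180, 180, 180, 180].

INTERFACE

Orientations are given as a 3x3 rotation matrix whose columns are the frame's x, y, z axes.
In Python, from plant import sensors, optics, bot gives the robot as it stands. The module is installed in compiled form; this text tells all that it offers.
- The arm moves only by the shell command python3 -m handwheel 'ROWS' [OPENING]. ROWS is JSON, a list of rows, each a list of 2 entries, a list of its own where there are three numbers: the shift along the tool's x, y, z in cm, then the turn, a rotation vector about the tool's x, y, z in degrees. In form: [[[x, y, z], [ax, ay, az]], ...]. A call has 1 to 10 rows; each row is the pose to reach, as a shift and turn from the pose commanded when the call began, along the tool's axes at that moment; what a row does not reach only later rows make up. A row lasts 1/8 s, in which the tool goes at most 62.5 mm and 10.7 degrees, less where a joint would pass 70% of its speed; a pose out of reach is approached as far as the arm can. A call with a gripper value outside its range is refused whole. OPENING is the finger opening in cm, from 0 to 9.3, set as the call begins (- or left out, the last holds). The fingers move at their own pace and stop on an object; the grip force is fixed at half the most. Time passes only in rows, so rows that repeat a pose let the fingers close. It gives the time, the measured TCP pose, the force and the opening at its end, in the units of the state.
- sensors.read_state(): the state, without advancing time (a new reading comes with each control period).
- optics.camera(name): name is "scene" or "side" or "wrist"; returns the picture (384x512x3 uint8, blue, green, red); there is no depth.
- optics.calibration(name): a dict with "intrinsics" (3x3 intrinsics, pixels), "extrinsics" (4x4, takes a point from camera to world coordinates); the wrist camera has in their place "mount" (4x4, takes a point from camera to tool coordinates, whose origin is the TCP and whose axes are the flange's). Camera axes: x right, y down, z forward; pixel columns grow to the right and rows downward; lengths in m; the calibration is good to about 2 mm. The wrist camera is an equidistant fisheye: a pixel r from the principal point sees the ray r / f radians off the axis. A picture is of the moment at which its call begins: read the wrist's pose just before it. calibration takes no time and is no camera call.
- bot.finish_job(): hands the job in, once; it reports no verdict.
Trained networks look in the newest picture that a camera, given by its name, has taken for a name from the list of things; names that differ only in an ending like _2 or _b are one class to them, and where a whole thing is asked for, a point or a joint stands for the part that bears it (a point fixed in the world has none). Each returns a list of dicts, best first, with "conf" (0 to 1); they miss things now and then, are a little off and sometimes report something else, mostly with a low value. They report only what shows in the picture. A call takes as long as a camera call. They do not tell look-alikes from the thing itself.
- optics.search_frame(camera, name): "xyz" ([x, y, z] in m, in the coordinates of the camera as it stood for that picture, good to about 4 mm: the middle of the surface that is visible of it).
- optics.trace(camera, name): "mask" (384x512 bool, what is visible of it).
- optics.tip_of(camera, name): "xyz" ([x, y, z] in m, in the coordinates of the camera as it stood for that picture, good to about 4 mm: a listed point, or the origin of a listed thing).
The state is a dict: "t": time; "joints": joint angles; "joint_velocities": joint speeds; "joint_efforts": joint torques, N m; "ee_pos": TCP position; "tool_rot": TCP orientation; "force": force on the tool from outside, world axes, zero at the start; "wrist_torque": the same for the moment, N m; "finger_gap": finger opening in m.
Only numpy, scipy, OpenCV 4.12 (cv2) and the standard library are available. Lean on these libraries where they do the work, as an engineer would, in place of code of your own. Each camera call takes 0.05 s, during which the arm holds its last target.

TASK

Push the little oak gate fully shut, then hang the standing aluminium gauge by its window on the steel hook of the gate, hanging straight and square with its graduated face pointing outward, away from the gate. Leave the gate shut, let go of the gauge, and leave the other things on the bench where they are.

Things in the scene. Friction and masses are not known exactly. Their poses are not given: they have to be found in the camera images.
- gate (a joint): hinge of the oak gate leaf, rad: 0 fully shut (at a stop, leaf in line with its posts), grows as it opens over the bench; starts at 0.45 to 0.95. Stiff, stays where left; 1 to 2 N at the free end moves it. No latch.
- gate_hinge (a point): on the leaf's hinge axis, in the plane of its front face, 12 mm above the bench. Axes turn with the leaf: -x out of the front face (hook's side), -y from hinge to free end. Leaf 240 mm long, 18 mm thick (front face to +x), top edge 212 mm above the bench. At each end of the shut leaf a fixed post, 34 mm square (brass cap 42), 212 mm high.
- gate_push (a point): a good place to push the leaf shut: on its front face, 200 mm from the hinge axis (40 mm from the free end), 187 mm above the bench; same axes as gate_hinge. Push along +x of these axes.
- hook (a point): steel hook on the leaf's front face, turning with it. Origin: root of the bar, on its centre line at the front face, 110 mm from the hinge axis, 190 mm above the bench. Level bar 8 mm thick, 75 mm out along its -x; the tip then bends up, ending 87 mm out, its top 18 mm above the bar's centre line. y along the leaf, z up.
- gauge: loose aluminium gauge standing on its foot, about 0.25 kg, any yaw. Origin: centre of the plate, at the underside. Upright plate 64 mm wide (y), 8 mm thick (x), 145 mm high; foot 64 mm wide, 14 mm high, from 22 mm in front (-x) to 16 mm behind (+x). The -x face bears dark graduations (the marked face), the +x face is plain.
- gauge_eye (a point): middle of the upper edge of the gauge's window, 121 mm above its underside; axes as the gauge. The window, 34 mm wide and 36 mm high, goes through the plate below this point; above it is a solid top bar 24 mm high, 64 mm wide, 8 mm thick, good to pinch from above. Hung, this point rests on the hook's bar, 4 mm above the bar's centre line.
- mallet_head: bystander: square-section boxwood mallet head with brass end rings, lying, 62 x 190 x 62 mm (x, y, z); origin at the centre of the underside. Leave alone.
- ferrule: bystander: steel ferrule, upright tube 42 mm diameter, 65 mm high; origin at the centre of the underside. Leave alone.
- shaft_offcut: bystander: hickory shaft offcut, 180 x 28 x 28 mm, lying along its x; origin at the centre of the underside. Leave alone.
- wedge_block: bystander: cast iron wedge block, about 70 x 50 x 38 mm; origin at the centre of the underside. Leave alone.
Not all that is in view belongs to the job. Several things have the shape of the gauge; the one meant has the colours described above.

How it is judged (in metres and radians):
On the way, in this order (a step that is already met when the one before it is completed fails the run):
1. the gate is pushed shut (value of joint gate below 0.05 rad), for 0.2 s.
2. the gauge hangs on the hook, graduated face outward, gate shut (value of joint gate below 0.05 rad and x of gauge_eye in the frame of hook between -0.075 and -0.012 m and z of gauge_eye in the frame of hook between 0 and 0.01 m and x of hook in the frame of gauge above 0.005 m and y of gauge_eye in the frame of hook between -0.013 and 0.013 m), for 0.2 s.
At the end, for the whole second after the job is handed in: The gate is shut (within 0.05 rad); the gauge hangs at rest with the upper edge of its window on the hook's bar, 12 to 75 mm out from the gate, graduated face away from the gate, square to it within 0.35 rad and upright within 0.2 rad, released (all of step 2 and angle between the x axis of gauge and the x axis of hook, either way round below 0.35 rad and angle between gauge's own z axis and vertical below 0.2 rad and linear speed of gauge below 0.03 m/s and angular speed of gauge below 0.3 rad/s); the robot touches nothing.
It fails at once if the mallet head is moved by more than 25 mm (distance of mallet_head from where it was at the start of the episode above 0.025 m).
It fails at once if the ferrule is moved by more than 25 mm (distance of ferrule from where it was at the start of the episode above 0.025 m).
It fails at once if the shaft offcut is moved by more than 25 mm (distance of shaft_offcut from where it was at the start of the episode above 0.025 m).
It fails at once if the wedge block is moved by more than 25 mm (distance of wedge_block from where it was at the start of the episode above 0.025 m).
It also fails if it takes over 64 s, if anything falls off the work surface, if the arm or the gripper's body presses on something with over 40 N, if the wrist force passes 120 N, or if a joint passes its speed limit or range.

## Working session

There is one attempt and no reset: what is moved stays moved. The work goes in short steps, Python scripts to look and compute and a shell command to move; the robot and the scene stay as the last step left them, time stands still between calls to the robot, and variables do not carry over. Pictures are saved under pics/ and viewed, and the job is handed in when it is done.

```bash
mkdir -p pics
cat > h.py <<'E'
import numpy as np,cv2
from plant import sensors,optics,bot
def snap(n,f):
    im=optics.camera(n); cv2.imwrite('pics/'+f,im); return im
def ext(n):
    return optics.calibration(n)
def w(n,p,st=None):
    c=optics.calibration(n)
    if n=='wrist':
        st=st or sensors.read_state()
        q=c['mount']@np.r_[p,1]
        return np.array(st['ee_pos'])+np.array(st['tool_rot'])@q[:3]
    return (c['extrinsics']@np.r_[p,1])[:3]
E
python3 - <<'E'
from h import *
s=sensors.read_state();print(s)
for n in ['scene','side','wrist']:
    snap(n,n+'0.png');c=optics.calibration(n);print(n,{k:np.round(v,3).tolist() for k,v in c.items() if k!='name'} )
    for t in ['gauge','gauge_eye','hook','gate_push','gate_hinge','mallet_head','ferrule','shaft_offcut','wedge_block']:
        for r in optics.tip_of(n,t)[:4]:print(n,t,round(r['conf'],2),np.round(w(n,r['xyz'],s),3))
E
```

```text
{'t': 0.0, 'joints': array([-1.51774293, 35.28900438, -0.72462756, 81.63942046,  0.46600157,
       63.21691888, -2.31612523]), 'joint_velocities': array([ 0.03540424,  0.04032495, -0.02901656,  0.08578373,  0.11368671,
        0.00079908, -0.04867405]), 'joint_efforts': array([ 5.37042069e-04, -4.58937871e+01,  2.08912762e-01, -1.65743172e+01,
       -6.11085235e-02,  2.03703978e-02,  2.53581929e-04]), 'ee_pos': array([6.49259646e-01, 1.10977523e-05, 2.28494808e-01]), 'tool_rot': array([[-7.21768438e-05,  9.99996908e-01, -2.48562786e-03],
       [ 9.99999996e-01,  7.20624705e-05, -4.61033820e-05],
       [-4.59241190e-05, -2.48563118e-03, -9.99996910e-01]]), 'force': array([ 0.62293743, -0.30255418, -0.1810585 ]), 'wrist_torque': array([-0.0078846 ,  0.00788484, -0.00065897]), 'finger_gap': 0.09279002092857688}
scene {'intrinsics': [[489.789, 0.0, 260.617], [0.0, 489.789, 190.697], [0.0, 0.0, 1.0]], 'extrinsics': [[0.559, 0.701, -0.442, 1.139], [0.829, -0.478, 0.291, -0.409], [-0.007, -0.529, -0.849, 1.258], [0.0, 0.0, 0.0, 1.0]]}
scene gauge 0.66 [ 0.486 -0.156 -0.001]
scene gauge 
[... 1057 characters left out ...]
.313 -0.001]
side gate_push 0.8 [0.567 0.221 0.184]
side gate_hinge 0.91 [0.373 0.274 0.01 ]
side mallet_head 0.81 [ 0.697 -0.019  0.004]
side ferrule 0.69 [ 0.383 -0.314 -0.003]
side wedge_block 0.77 [ 0.46   0.008 -0.001]
wrist {'intrinsics': [[297.319, 0.0, 258.167], [0.0, 297.319, 193.008], [0.0, 0.0, 1.0]], 'mount': [[0.001, -0.958, -0.287, 0.08], [1.0, 0.0, 0.001, -0.001], [-0.001, -0.287, 0.958, -0.156], [0.0, 0.0, 0.0, 1.0]]}
wrist gauge 0.73 [ 0.593 -0.202 -0.006]
wrist gauge_eye 0.87 [ 0.591 -0.203  0.12 ]
wrist gate_push 0.18 [ 0.684 -0.013 -0.002]
wrist mallet_head 0.9 [ 0.687 -0.016  0.001]
wrist shaft_offcut 0.53 [ 0.583 -0.358 -0.001]
wrist wedge_block 0.66 [0.459 0.003 0.001]
```

View pics/scene0.png

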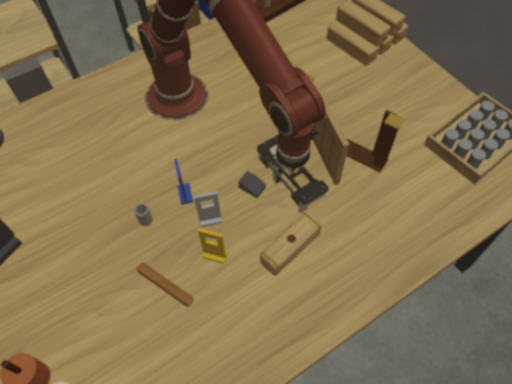

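View pics/side0.png

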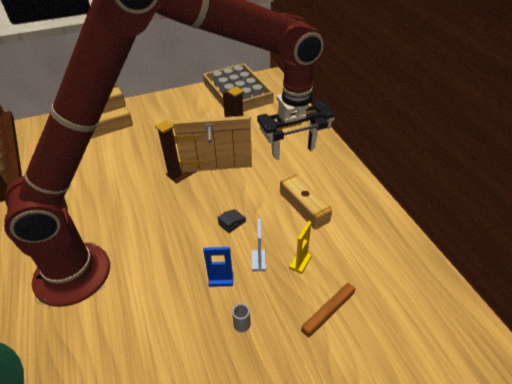

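View pics/wrist0.png

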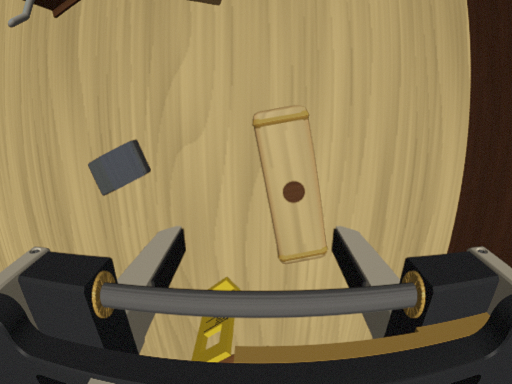

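```bash
cat >> h.py <<'E'
def ray(n,u,v,z):
    c=optics.calibration(n);K=c['intrinsics'];E=c['extrinsics']
    d=E[:3,:3]@np.linalg.solve(K,[u,v,1.]);o=E[:3,3]
    return o+d*(z-o[2])/d[2]
def crop(f,x0,y0,x1,y1,s,o):
    im=cv2.imread('pics/'+f)[y0:y1,x0:x1];cv2.imwrite('pics/'+o,cv2.resize(im,None,fx=s,fy=s,interpolation=cv2.INTER_CUBIC))
def proj(n,p):
    c=optics.calibration(n);q=np.linalg.inv(c['extrinsics'])@np.r_[p,1];q=c['intrinsics']@q[:3];return q[:2]/q[2]
E
python3 - <<'E'
from h import *
crop('side0.png',140,70,340,220,4,'a.png')
crop('scene0.png',230,60,430,210,4,'b.png')
crop('scene0.png',165,180,235,235,8,'c.png')
crop('side0.png',220,200,300,260,8,'d.png')
E
```

```text
(no output)
```

View pics/a.png

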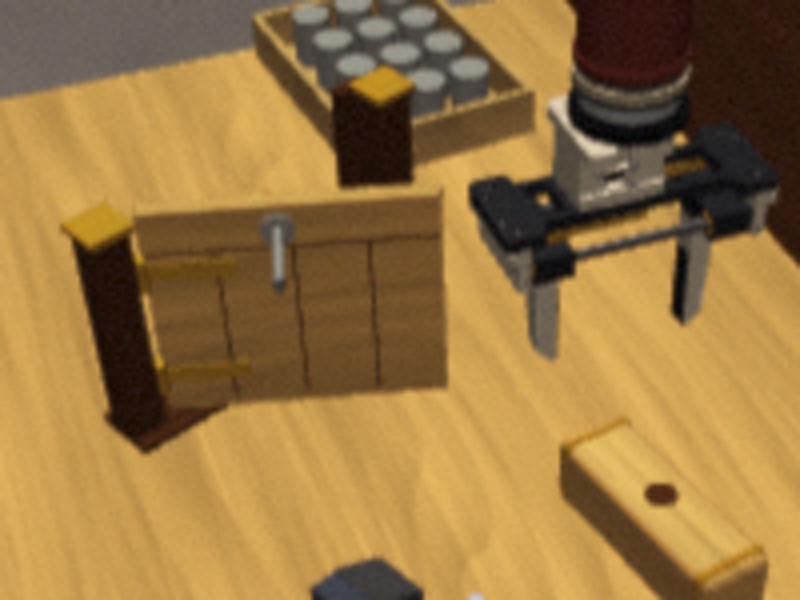

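View pics/b.png

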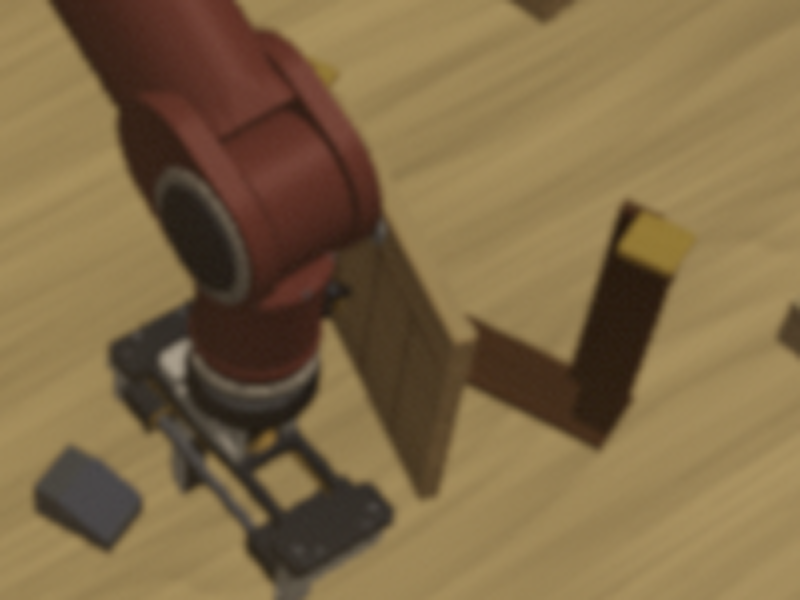

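View pics/c.png

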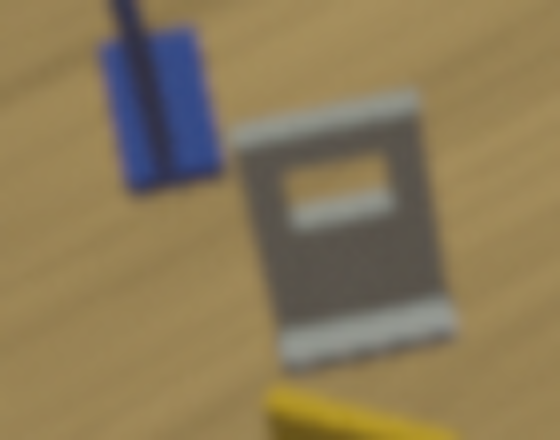

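View pics/d.png

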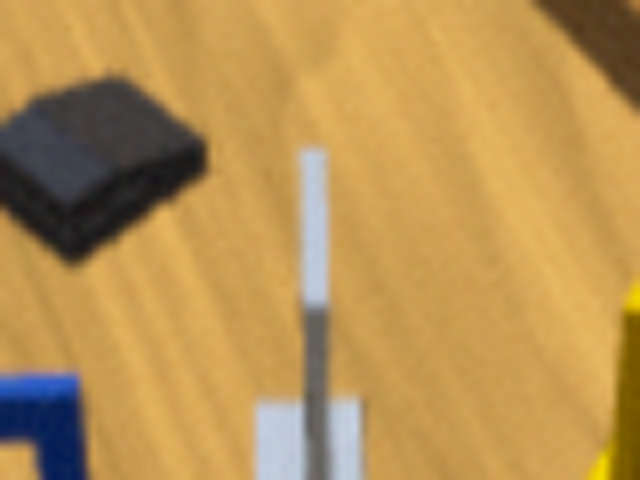

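Run:
```python
from h import *
print('free post',ray('side',235.5,91.5,.212),ray('scene',393.7,121,.212))
print('hinge post',ray('side',164.2,126.5,.212))
for a,b in [((237,137),(420,100)),((285,350),(455,318))]: pass
L=ray('scene',165+237/8,180+128/8,.145);R=ray('scene',165+420/8,180+96/8,.145);print(L,R,np.linalg.norm(L-R),np.degrees(np.arctan2(*(R-L)[1::-1])))
L=ray('side',220+314/8,200+148/8,.145);print('far top edge',L)
# shut leaf top corners from side image
for u,v in [((135,208)),((442,190))]:print('leaf top',ray('side',140+u/4,70+v/4,.212))
s=optics.search_frame('side','gate')
for r in s:print(r['conf'],w('side',r['xyz']))
import itertools
for n in ['scene','side']:
  optics.camera(n)
  for t in ['gate_hinge','gate_push','hook','gauge_eye','gauge']:
    for r in optics.tip_of(n,t)[:3]:print(n,t,round(r['conf'],2),np.round(w(n,r['xyz']),3))
```

```text
free post [0.61328361 0.37490263 0.212     ] [0.61319035 0.37915663 0.212     ]
hinge post [0.34963565 0.2682394  0.212     ]
[ 0.47443242 -0.18185297  0.145     ] [ 0.49801952 -0.1249507   0.145     ] 0.06159723765878611 67.48504489282486
far top edge [ 0.50111857 -0.12631484  0.145     ]
leaf top [0.38158475 0.28028421 0.212     ]
leaf top [0.60657087 0.21410898 0.212     ]
0.73 [0.48843746 0.24356921 0.12262468]
scene gate_push 0.58 [0.568 0.219 0.189]
scene hook 0.97 [0.476 0.246 0.189]
scene gauge_eye 0.96 [ 0.486 -0.153  0.122]
scene gauge_eye 0.73 [ 0.589 -0.2    0.121]
scene gauge_eye 0.7 [ 0.363 -0.176  0.12 ]
scene gauge 0.96 [ 0.485 -0.153  0.001]
scene gauge 0.89 [ 0.37  -0.177 -0.002]
scene gauge 0.66 [ 0.591 -0.201 -0.   ]
side gate_hinge 0.72 [0.372 0.275 0.011]
side gate_push 0.84 [0.569 0.222 0.184]
side hook 0.71 [0.48  0.25  0.188]
side gauge_eye 0.71 [ 0.591 -0.202  0.123]
side gauge_eye 0.71 [ 0.371 -0.174  0.119]
side gauge_eye 0.69 [ 0.484 -0.151  0.12 ]
side gauge 0.82 [ 0.369 -0.178  0.001]
side gauge 0.8 [ 0.596 -0.2   -0.005]
side gauge 0.75 [ 0.488 -0.151 -0.001]
```

```bash
python3 -m handwheel '[[[3,-2,0],[0,0,-4]],[[7,-4,0],[0,0,-10]],[[11,-6,0],[0,0,-16]],[[15,-8,0],[0,0,-22.5]],[[17,-9,0],[0,0,-22.5]],[[17,-9,2],[0,0,-22.5]],[[17,-9,5],[0,0,-22.5]],[[17,-9,5],[0,0,-22.5]],[[17,-9,5],[0,0,-22.5]]]' 0
python3 - <<'E'
from h import *
for n in ['scene','side','wrist']:
  s=sensors.read_state();snap(n,n+'1.png')
  for t in ['gate_hinge','gate_push','hook']:
    for r in optics.tip_of(n,t)[:2]:print(n,t,round(r['conf'],2),np.round(w(n,r['xyz'],s),3))
E
```

```text
t: 3.28
ee_pos: [0.5607, 0.1702, 0.1806]
tool_rot: [[-0.383, 0.924, 0.002], [0.924, 0.383, 0.001], [-0.0, 0.002, -1.0]]
force: [-0.0, -0.3, 0.2]
finger_gap: 0.008
scene gate_hinge 0.61 [0.372 0.277 0.012]
scene gate_push 0.7 [0.567 0.223 0.187]
scene gate_push 0.39 [ 0.589 -0.36  -0.001]
side gate_hinge 0.96 [0.374 0.28  0.013]
side hook 0.56 [0.48  0.25  0.189]
wrist gate_push 0.96 [0.57  0.216 0.191]
wrist hook 0.59 [0.483 0.249 0.192]
```

View pics/side1.png

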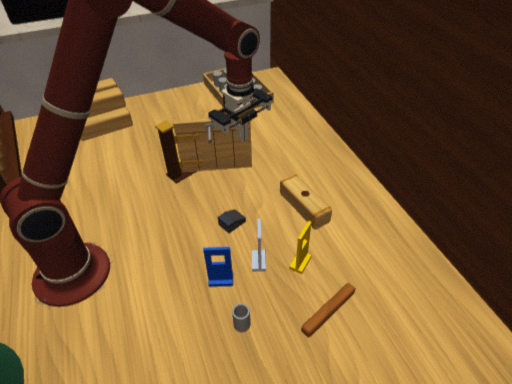

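View pics/wrist1.png

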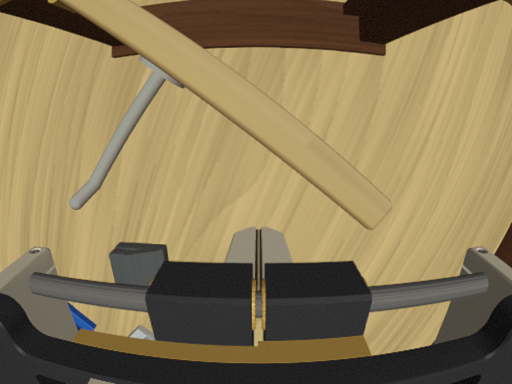

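```bash
python3 -m handwheel '[[[2,0.8,0],[0,0,0]],[[4,1.6,0],[0,0,0]],[[6,2.5,0],[0,0,0]],[[8,3.3,0],[0,0,0]],[[10,4.1,0],[0,0,0]],[[12,4.9,0],[0,0,0]],[[13.5,5.5,0],[0,0,0]],[[14.5,6,0],[0,0,0]],[[15.2,6.2,0],[0,0,0]],[[15.2,6.2,0],[0,0,0]]]' 0
python3 - <<'E'
from h import *
s=sensors.read_state();snap('wrist','wrist2.png');snap('scene','scene2.png')
E
```

```text
t: 5.12
ee_pos: [0.5591, 0.3351, 0.1797]
tool_rot: [[-0.383, 0.924, 0.0], [0.924, 0.383, 0.001], [0.001, 0.001, -1.0]]
force: [-0.4, -0.3, -0.2]
finger_gap: 0.0006
```

View pics/wrist2.png

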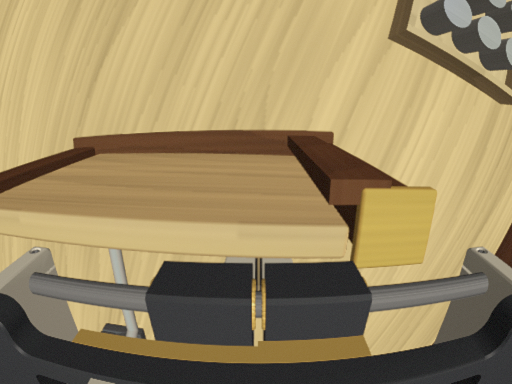

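```bash
python3 -m handwheel '[[[0.3,0,0],[0,0,0]],[[0.6,0,0],[0,0,0]],[[0.8,0,0],[0,0,0]],[[0.8,0,0],[0,0,0]]]' 0
```

```text
t: 5.72
ee_pos: [0.5567, 0.3409, 0.1799]
tool_rot: [[-0.382, 0.924, 0.001], [0.924, 0.382, -0.001], [-0.001, 0.001, -1.0]]
force: [0.3, -1.8, 0.8]
finger_gap: 0.0005
```

```bash
python3 -m handwheel '[[[0.2,0,0],[0,0,0]],[[0.4,0,0],[0,0,0]],[[0.5,0,0],[0,0,0]],[[0.5,0,0],[0,0,0]]]' 0
```

```text
t: 6.22
ee_pos: [0.5567, 0.3407, 0.1799]
tool_rot: [[-0.379, 0.925, 0.003], [0.925, 0.379, -0.008], [-0.008, -0.0, -1.0]]
force: [2.9, -8.2, 2.4]
finger_gap: 0.0003
```

```bash
python3 -m handwheel '[[[-2,0,0],[0,0,0]],[[-5,0,0],[0,0,0]],[[-9,0,0],[0,0,0]],[[-12,0,-2],[0,0,0]],[[-16,0,-6],[0,0,0]],[[-18,0,-8],[0,0,0]],[[-18,0,-8],[0,0,0]],[[-18,0,-8],[0,0,0]]]' 4
python3 - <<'E'
from h import *
for n in ['scene','side','wrist']:
  s=sensors.read_state();snap(n,n+'3.png')
  if n=='wrist':print(s['ee_pos'])
  for t in ['gate_hinge','gate_push','hook','gauge','gauge_eye']:
    for r in optics.tip_of(n,t)[:3]:print(n,t,round(r['conf'],2),np.round(w(n,r['xyz'],s),3))
E
```

```text
t: 7.22
ee_pos: [0.6214, 0.1818, 0.2582]
tool_rot: [[-0.385, 0.923, -0.003], [0.923, 0.385, 0.002], [0.003, -0.002, -1.0]]
force: [-0.8, 0.4, -0.8]
finger_gap: 0.0401
scene gate_hinge 0.81 [0.371 0.273 0.013]
scene gate_push 0.83 [0.559 0.349 0.187]
scene hook 0.85 [0.472 0.319 0.19 ]
scene gauge 0.96 [ 0.487 -0.157 -0.001]
scene gauge 0.68 [ 0.592 -0.205 -0.002]
scene gauge 0.63 [ 0.37  -0.176  0.001]
scene gauge_eye 0.81 [ 0.364 -0.178  0.119]
scene gauge_eye 0.77 [ 0.485 -0.151  0.118]
scene gauge_eye 0.71 [ 0.59  -0.198  0.123]
side gate_hinge 0.57 [0.374 0.277 0.015]
side gate_hinge 0.52 [ 0.486 -0.151  0.117]
side gate_push 0.94 [0.561 0.352 0.184]
side hook 0.97 [0.478 0.319 0.188]
side gauge 0.73 [ 0.596 -0.198 -0.003]
side gauge 0.68 [ 0.487 -0.15   0.   ]
side gauge 0.59 [ 0.373 -0.176  0.001]
side gauge_eye 0.96 [ 0.591 -0.201  0.122]
side gauge_eye 0.95 [ 0.486 -0.151  0.121]
side gauge_eye 0.74 [ 0.369 -0.17   0.12 ]
[0.62298715 0.17992989 0.25963148]
wrist gate_hinge 0.66 [0.37  0.274 0.011]
wrist gauge 0.57 [ 0.371 -0.177 -0.002]
wrist gauge_eye 0.62 [ 0.487 -0.156  0.121]
wrist gauge_eye 0.34 [ 0.686 -0.015  0.001]
```

View pics/wrist3.png

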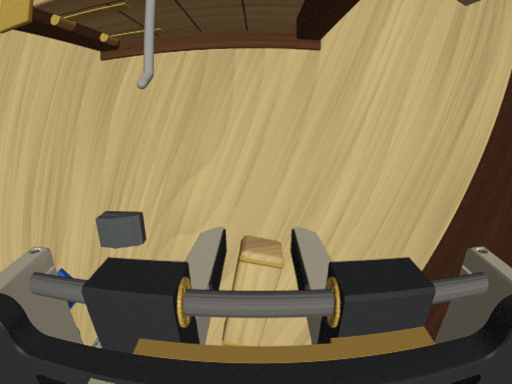

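View pics/side3.png

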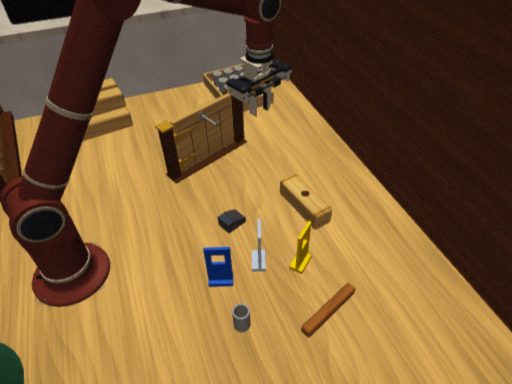

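```bash
python3 -m handwheel '[[[-3,-3,0],[0,0,5]],[[-6.5,-6.5,0],[0,0,12]],[[-10,-10,0],[0,0,20]],[[-13.5,-13.5,0],[0,0,28]],[[-17,-17,0],[0,0,36]],[[-20.5,-20.5,0],[0,0,42]],[[-23.5,-23.5,0],[0,0,45]],[[-25.5,-25.5,0],[0,0,45]],[[-25.5,-25.5,0],[0,0,45]],[[-25.5,-25.5,0],[0,0,45]]]' 4
python3 - <<'E'
from h import *
for n in ['wrist','scene','side']:
  s=sensors.read_state();snap(n,n+'4.png')
  if n=='wrist':print(s['ee_pos'],s['tool_rot'],s['joints'])
  for t in ['gauge','gauge_eye']:
    for r in optics.tip_of(n,t)[:3]:print(n,t,round(r['conf'],2),np.round(w(n,r['xyz'],s),3))
E
```

```text
t: 9.38
ee_pos: [0.4857, -0.1519, 0.2597]
tool_rot: [[0.381, 0.925, 0.001], [0.925, -0.381, 0.001], [0.001, 0.0, -1.0]]
force: [0.1, 0.4, 0.7]
finger_gap: 0.0401
[ 0.4856648  -0.15188148  0.2597286 ] [[ 3.81017882e-01  9.24567425e-01  6.70419694e-04]
 [ 9.24566788e-01 -3.81018420e-01  1.10344234e-03]
 [ 1.27564910e-03  1.99416519e-04 -9.99999166e-01]] [ 10.24831135  20.91091993   6.57172596 102.22669024  -2.87694008
  57.00199867  -4.43920204]
wrist gauge 0.82 [ 0.483 -0.156  0.005]
wrist gauge 0.78 [ 0.59  -0.202  0.   ]
wrist gauge 0.74 [ 0.368 -0.178  0.003]
wrist gauge_eye 0.97 [ 0.59  -0.205  0.116]
wrist gauge_eye 0.73 [ 0.365 -0.18   0.121]
wrist gauge_eye 0.61 [ 0.484 -0.157  0.122]
scene gauge 0.8 [ 0.368 -0.175 -0.002]
scene gauge 0.77 [ 0.487 -0.153 -0.002]
scene gauge 0.68 [ 0.591 -0.203  0.   ]
scene gauge_eye 0.73 [ 0.485 -0.154  0.12 ]
scene gauge_eye 0.69 [ 0.59  -0.202  0.119]
scene gauge_eye 0.68 [ 0.364 -0.179  0.12 ]
side gauge 0.95 [ 0.486 -0.151 -0.002]
side gauge 0.81 [ 0.373 -0.179  0.   ]
side gauge 0.66 [ 0.597 -0.197 -0.004]
side gauge_eye 0.91 [ 0.591 -0.2    0.12 ]
side gauge_eye 0.78 [ 0.371 -0.173  0.12 ]
side gauge_eye 0.75 [ 0.485 -0.153  0.122]
```

View pics/wrist4.png

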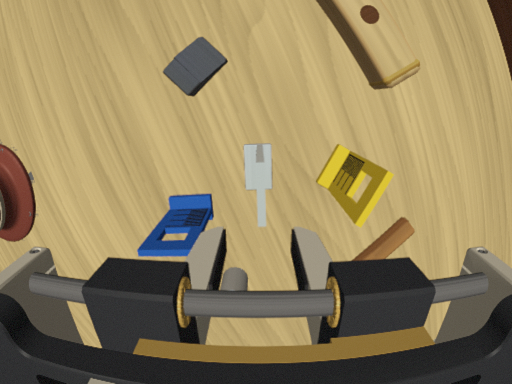

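View pics/scene4.png

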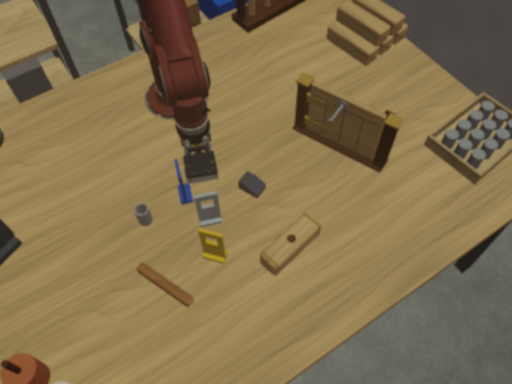

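Run:
```python
from h import *
a=cv2.imread('pics/wrist4.png')[130:240,220:310];b=cv2.imread('pics/side4.png')[205:285,225:295]
a=cv2.resize(a,(450,550),interpolation=cv2.INTER_CUBIC);b=cv2.resize(b,(350,550),interpolation=cv2.INTER_CUBIC)
cv2.imwrite('pics/e.png',np.hstack([a,b]))
```

```text
(no output)
```

View pics/e.png

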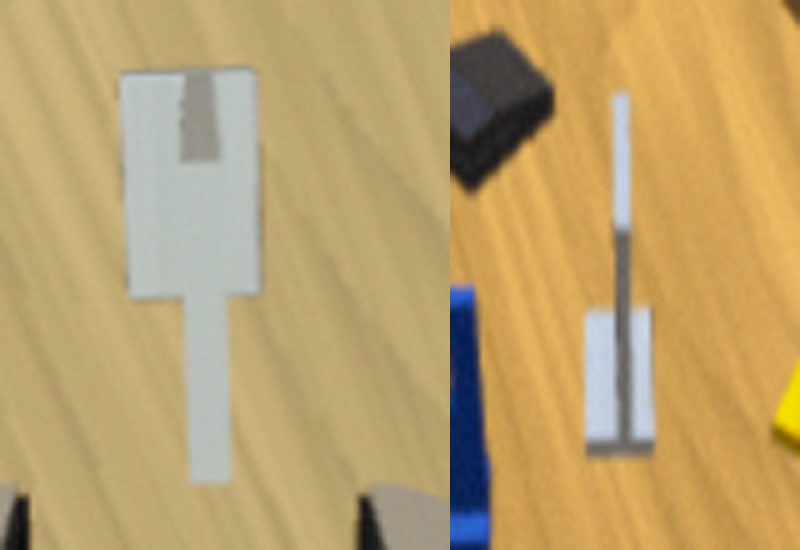

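```bash
python3 -m handwheel '[[[-0.1,0,3],[0,0,0]],[[-0.1,0,6],[0,0,0]],[[-0.1,0,9],[0,0,0]],[[-0.1,0,11],[0,0,0]],[[-0.1,0,12.2],[0,0,0]],[[-0.1,0,12.2],[0,0,0]],[[-0.1,0,12.2],[0,0,0]]]' 4
python3 - <<'E'
from h import *
snap('wrist','wrist5.png')
E
```

```text
t: 10.7
ee_pos: [0.4852, -0.1544, 0.1384]
tool_rot: [[0.383, 0.924, 0.002], [0.924, -0.383, -0.0], [0.0, 0.002, -1.0]]
force: [0.5, 0.2, -0.4]
finger_gap: 0.0399
```

View pics/wrist5.png

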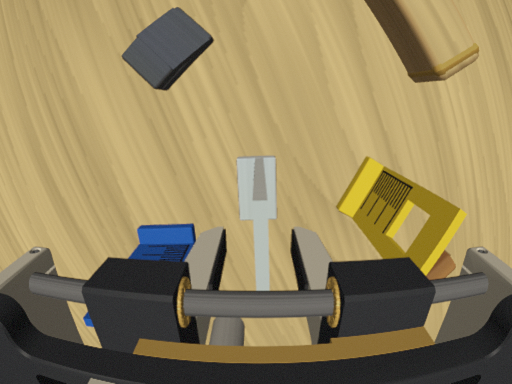

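```bash
python3 -m handwheel '[[[0,0,0],[0,0,0]],[[0,0,0],[0,0,0]],[[0,0,0],[0,0,0]],[[0,0,0],[0,0,0]],[[0,0,0],[0,0,0]],[[0,0,0],[0,0,0]]]' 0
python3 -m handwheel '[[[0,0,-1],[0,0,0]],[[0,0,-3],[0,0,0]],[[0,0,-6],[0,0,0]],[[0,0,-10],[0,0,0]],[[0,0,-14],[0,0,0]],[[0,0,-16],[0,0,0]],[[0,0,-16],[0,0,0]],[[0,0,-16],[0,0,0]]]'
python3 - <<'E'
from h import *
for n in ['scene','side']:
  snap(n,n+'6.png')
  for t in ['gauge','gauge_eye']:
    for r in optics.tip_of(n,t)[:3]:print(n,t,round(r['conf'],2),np.round(w(n,r['xyz']),3))
crop('side6.png',160,90,360,240,4,'f.png')
E
```

```text
t: 11.5
ee_pos: [0.4847, -0.1543, 0.1376]
tool_rot: [[0.383, 0.924, 0.0], [0.924, -0.383, -0.0], [-0.0, 0.0, -1.0]]
force: [1.3, -0.0, -0.4]
finger_gap: 0.0077
t: 12.5
ee_pos: [0.4835, -0.1538, 0.2964]
tool_rot: [[0.383, 0.924, -0.003], [0.924, -0.383, 0.001], [-0.0, -0.003, -1.0]]
force: [-0.2, -0.2, -2.8]
finger_gap: 0.0076
scene gauge 0.9 [ 0.367 -0.177  0.001]
scene gauge 0.75 [ 0.483 -0.151  0.159]
scene gauge_eye 0.73 [ 0.483 -0.152  0.277]
scene gauge_eye 0.67 [ 0.589 -0.201  0.124]
scene gauge_eye 0.55 [ 0.362 -0.176  0.121]
side gauge 0.95 [ 0.483 -0.15   0.163]
side gauge 0.83 [ 0.594 -0.197 -0.003]
side gauge 0.76 [ 0.373 -0.178  0.002]
side gauge_eye 0.64 [ 0.481 -0.153  0.279]
side gauge_eye 0.64 [ 0.369 -0.172  0.12 ]
```

View pics/f.png

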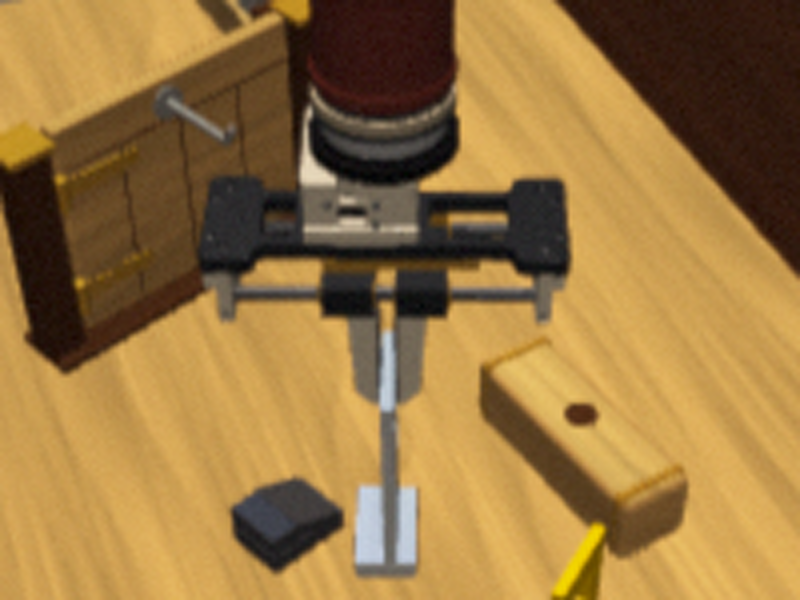

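```bash
python3 -m handwheel '[[[2,0,0],[0,0,-5]],[[5,-1,0],[0,0,-14]],[[8.5,-1.5,0],[0,0,-23]],[[12,-2,0],[0,0,-32]],[[15.5,-3,0],[0,0,-41]],[[19,-3.5,0],[0,0,-50]],[[22.5,-4,0],[0,0,-59]],[[26,-5,0],[0,0,-68]],[[29,-5.9,0],[0,0,-77]],[[30.3,-5.9,0],[0,0,-85]]]'
python3 -m handwheel '[[[0,0,0],[0,0,-8]],[[0,0,0],[0,0,-17]],[[0,0,0],[0,0,-26]],[[0,0,0],[0,0,-35]],[[0,0,0],[0,0,-44]],[[0,0,0],[0,0,-50]],[[0,0,0],[0,0,-50]],[[0,0,0],[0,0,-50]],[[0,0,0],[0,0,-50]]]'
python3 - <<'E'
from h import *
print(sensors.read_state()['joints'])
for n in ['scene','side','wrist']:
  s=sensors.read_state();snap(n,n+'7.png')
  for t in ['gauge','gauge_eye','hook']:
    for r in optics.tip_of(n,t)[:3]:print(n,t,round(r['conf'],2),np.round(w(n,r['xyz'],s),3))
E
```

```text
t: 14.05
ee_pos: [0.5455, 0.1512, 0.2973]
tool_rot: [[-0.891, 0.454, -0.001], [0.454, 0.891, 0.002], [0.002, 0.001, -1.0]]
force: [0.8, -0.1, -3.4]
finger_gap: 0.0075
t: 15.18
ee_pos: [0.546, 0.1483, 0.2976]
tool_rot: [[-0.924, -0.382, -0.0], [-0.382, 0.924, -0.0], [0.0, -0.0, -1.0]]
force: [-0.4, -0.3, -3.5]
finger_gap: 0.0077
[  1.39727853  26.5092364  -29.30924511  89.29829212  13.65349275
  67.78991855  81.92922286]
scene gauge 0.88 [0.548 0.149 0.162]
scene gauge 0.82 [ 0.367 -0.177 -0.001]
scene gauge 0.59 [ 0.589 -0.205  0.002]
scene gauge_eye 0.9 [ 0.592 -0.2    0.123]
scene gauge_eye 0.88 [ 0.365 -0.176  0.121]
scene gauge_eye 0.68 [0.545 0.153 0.28 ]
scene hook 0.58 [0.472 0.319 0.194]
side gauge 0.91 [0.543 0.152 0.16 ]
side gauge 0.85 [ 0.369 -0.179  0.001]
side gauge 0.65 [ 0.594 -0.198 -0.006]
side gauge_eye 0.89 [ 0.591 -0.199  0.121]
side gauge_eye 0.79 [ 0.371 -0.17   0.12 ]
side gauge_eye 0.57 [0.546 0.151 0.282]
side hook 0.92 [0.479 0.32  0.188]
wrist gauge 0.68 [0.544 0.151 0.162]
wrist gauge 0.59 [ 0.592 -0.201 -0.003]
wrist gauge 0.5 [0.545 0.148 0.282]
wrist gauge_eye 0.85 [ 0.595 -0.204  0.118]
wrist gauge_eye 0.6 [0.545 0.149 0.283]
wrist hook 0.65 [0.479 0.318 0.191]
```

View pics/wrist7.png

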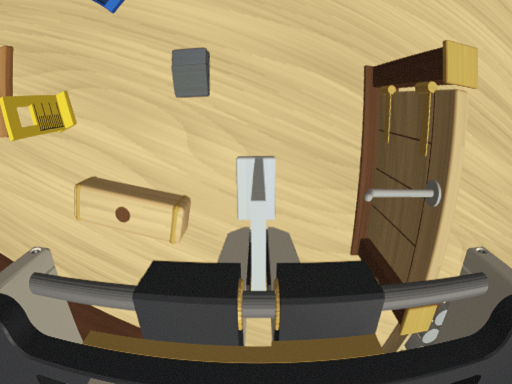

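View pics/side7.png

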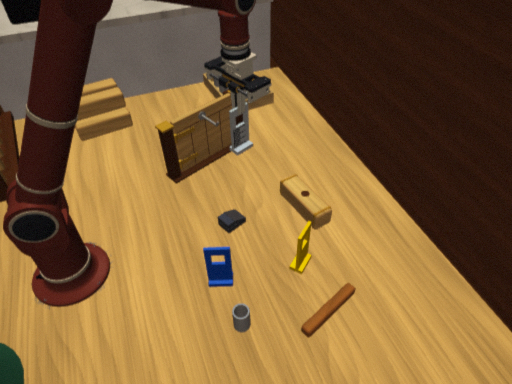

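View pics/scene7.png

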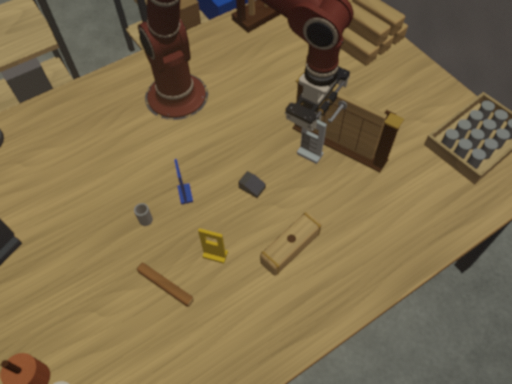

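```bash
python3 -m handwheel '[[[0,0,2],[0,0,0]],[[0,0,4],[0,0,0]],[[0,0,6],[0,0,0]],[[0,1,6.6],[0,0,0]],[[0,3.5,6.6],[0,0,0]],[[0,6,6.6],[0,0,0]],[[0,7.8,6.6],[0,0,0]],[[0,7.8,6.6],[0,0,0]],[[0,7.8,6.6],[0,0,0]]]'
python3 - <<'E'
from h import *
for n in ['scene','side','wrist']:
  s=sensors.read_state();snap(n,n+'8.png')
  for t in ['gauge_eye','hook']:
    for r in optics.tip_of(n,t)[:3]:print(n,t,round(r['conf'],2),np.round(w(n,r['xyz'],s),3))
a=cv2.imread('pics/side8.png')[80:190,150:270];b=cv2.imread('pics/scene8.png')[60:170,280:400]
cv2.imwrite('pics/g.png',cv2.resize(np.hstack([a,b]),(800,368),interpolation=cv2.INTER_CUBIC))
E
```

```text
t: 16.9
ee_pos: [0.5169, 0.2191, 0.2317]
tool_rot: [[-0.924, -0.381, 0.001], [-0.381, 0.924, -0.001], [-0.0, -0.002, -1.0]]
force: [-0.2, -0.6, -2.9]
finger_gap: 0.0075
scene gauge_eye 0.97 [ 0.585 -0.2    0.121]
scene gauge_eye 0.87 [0.518 0.222 0.213]
scene gauge_eye 0.59 [ 0.363 -0.177  0.122]
scene hook 0.89 [0.471 0.317 0.193]
side gauge_eye 0.87 [ 0.372 -0.173  0.121]
side gauge_eye 0.74 [0.515 0.221 0.212]
side gauge_eye 0.73 [ 0.591 -0.202  0.122]
side hook 0.71 [0.477 0.319 0.187]
wrist gauge_eye 0.81 [0.514 0.221 0.216]
wrist hook 0.84 [0.477 0.318 0.194]
```

View pics/g.png

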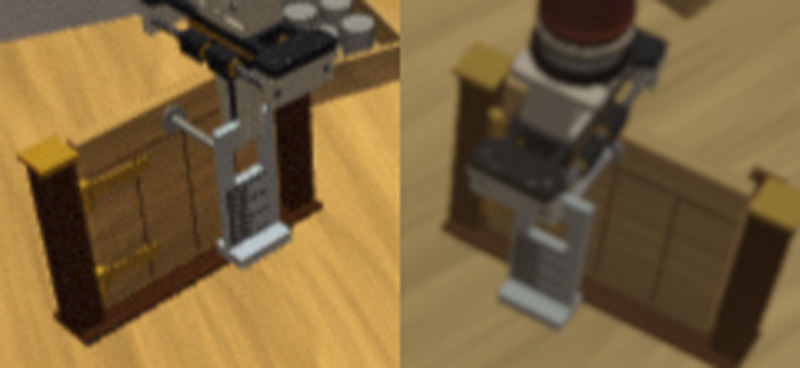

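View pics/wrist8.png

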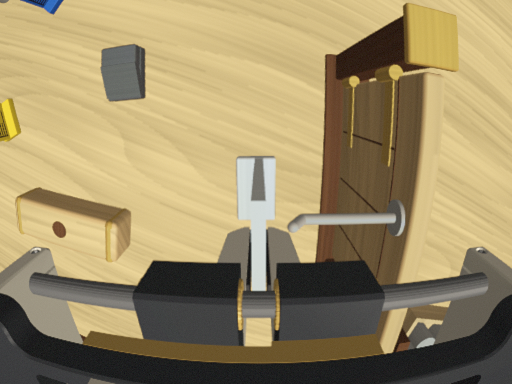

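```bash
python3 -m handwheel '[[[0,0.7,0],[0,0,0]],[[0,1.4,0],[0,0,0]],[[0,2.1,0],[0,0,0]],[[0,2.8,0],[0,0,0]],[[0,3.2,0],[0,0,0]],[[0,3.2,0],[0,0,0]]]'
python3 -m handwheel '[[[0,0.7,0],[0,0,0]],[[0,1.4,0],[0,0,0]],[[0,2.1,0],[0,0,0]],[[0,2.8,0],[0,0,0]],[[0,3.5,0],[0,0,0]],[[0,3.5,0],[0,0,0]],[[0,3.5,0],[0,0,0]]]'
python3 - <<'E'
from h import *
for n in ['scene','side','wrist']:
  s=sensors.read_state();snap(n,n+'9.png')
  for t in ['gauge_eye','hook','gate_push']:
    for r in optics.tip_of(n,t)[:3]:print(n,t,round(r['conf'],2),np.round(w(n,r['xyz'],s),3))
a=cv2.imread('pics/side9.png')[80:190,150:270];b=cv2.imread('pics/scene9.png')[60:170,280:400]
cv2.imwrite('pics/i.png',cv2.resize(np.hstack([a,b]),(800,368),interpolation=cv2.INTER_CUBIC))
E
```

```text
t: 18.1
ee_pos: [0.5037, 0.2504, 0.2317]
tool_rot: [[-0.924, -0.383, -0.0], [-0.383, 0.924, 0.0], [0.0, 0.0, -1.0]]
force: [-0.5, 0.4, -3.8]
finger_gap: 0.0076
t: 18.98
ee_pos: [0.4907, 0.282, 0.2316]
tool_rot: [[-0.924, -0.382, 0.0], [-0.382, 0.924, -0.0], [0.0, -0.0, -1.0]]
force: [-0.0, 1.3, -3.0]
finger_gap: 0.0075
scene gauge_eye 0.64 [0.489 0.284 0.213]
scene gauge_eye 0.59 [ 0.458  0.004 -0.001]
scene gauge_eye 0.57 [ 0.365 -0.177  0.12 ]
scene hook 0.81 [0.473 0.317 0.191]
scene gate_push 0.86 [0.558 0.35  0.187]
scene gate_push 0.34 [ 0.69  -0.019 -0.   ]
side gauge_eye 0.89 [0.49  0.286 0.214]
side gauge_eye 0.84 [ 0.589 -0.204  0.121]
side gauge_eye 0.7 [ 0.371 -0.17   0.12 ]
side hook 0.66 [0.477 0.319 0.19 ]
side gate_push 0.62 [0.561 0.347 0.185]
side gate_push 0.27 [ 0.385 -0.312 -0.001]
wrist gauge_eye 0.58 [0.492 0.283 0.212]
wrist hook 0.85 [0.477 0.32  0.191]
```

View pics/i.png

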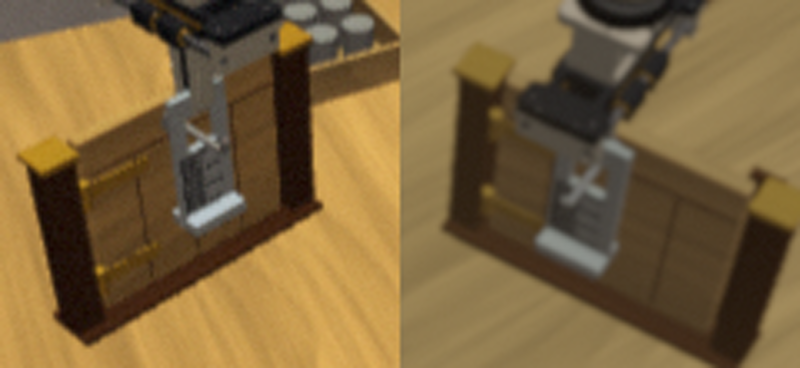

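View pics/wrist9.png

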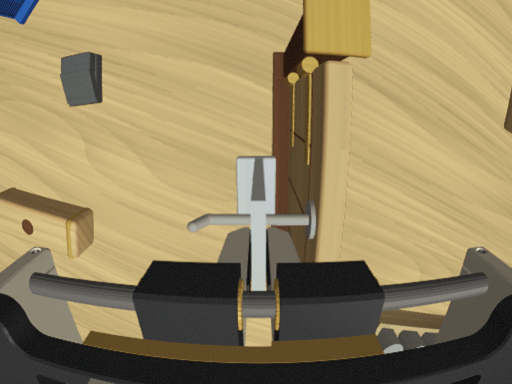

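```bash
python3 -m handwheel '[[[0,0,0.5],[0,0,0]],[[0,0,1],[0,0,0]],[[0,0,1.4],[0,0,0]],[[0,0,1.7],[0,0,0]],[[0,0,1.9],[0,0,0]],[[0,0,1.9],[0,0,0]],[[0,0,1.9],[0,0,0]]]'
python3 -m handwheel '[[[0,0,0.1],[0,0,0]],[[0,0,0.2],[0,0,0]],[[0,0,0.2],[0,0,0]],[[0,0,0.2],[0,0,0]]]'
```

```text
t: 20.45
ee_pos: [0.4906, 0.2823, 0.2128]
tool_rot: [[-0.924, -0.383, 0.0], [-0.383, 0.924, 0.0], [-0.0, 0.0, -1.0]]
force: [0.7, -0.2, -2.8]
finger_gap: 0.0076
t: 20.95
ee_pos: [0.4905, 0.2822, 0.2106]
tool_rot: [[-0.924, -0.383, -0.0], [-0.383, 0.924, -0.0], [0.0, 0.0, -1.0]]
force: [0.6, 0.1, -3.2]
finger_gap: 0.0076
```

```bash
python3 -m handwheel '[[[0,0,0.1],[0,0,0]],[[0,0,0.1],[0,0,0]],[[0,0,0.1],[0,0,0]]]'
python3 -m handwheel '[[[0,0,0.1],[0,0,0]],[[0,0,0.1],[0,0,0]],[[0,0,0.1],[0,0,0]]]'
```

```text
t: 21.32
ee_pos: [0.4906, 0.2823, 0.2103]
tool_rot: [[-0.924, -0.383, 0.001], [-0.383, 0.924, 0.0], [-0.001, -0.0, -1.0]]
force: [-1.4, -1.0, 2.8]
finger_gap: 0.0079
t: 21.7
ee_pos: [0.4906, 0.2824, 0.2101]
tool_rot: [[-0.924, -0.383, 0.001], [-0.383, 0.924, 0.0], [-0.001, -0.0, -1.0]]
force: [-2.3, -2.0, 7.9]
finger_gap: 0.0075
```

```bash
python3 -m handwheel '[[[0,0,-0.1],[0,0,0]],[[0,0,-0.1],[0,0,0]]]'
python3 -m handwheel '[[[0,0,0],[0,0,0]],[[0,0,0],[0,0,0]],[[0,0,0],[0,0,0]],[[0,0,0],[0,0,0]],[[0,0,0],[0,0,0]],[[0,0,0],[0,0,0]]]' 1.8
python3 - <<'E'
from h import *
for n in ['scene','side','wrist']:
  s=sensors.read_state();snap(n,n+'10.png')
a=cv2.imread('pics/side10.png')[80:190,150:270];b=cv2.imread('pics/scene10.png')[60:170,280:400]
cv2.imwrite('pics/j.png',cv2.resize(np.hstack([a,b]),(800,368),interpolation=cv2.INTER_CUBIC))
E
```

```text
t: 21.95
ee_pos: [0.4906, 0.2823, 0.2102]
tool_rot: [[-0.924, -0.383, 0.0], [-0.383, 0.924, 0.0], [-0.001, -0.0, -1.0]]
force: [-2.0, -1.7, 5.8]
finger_gap: 0.0073
t: 22.7
ee_pos: [0.4906, 0.2823, 0.2096]
tool_rot: [[-0.924, -0.383, -0.0], [-0.383, 0.924, 0.0], [-0.0, 0.0, -1.0]]
force: [-0.6, 0.1, -0.3]
finger_gap: 0.0182
```

View pics/j.png

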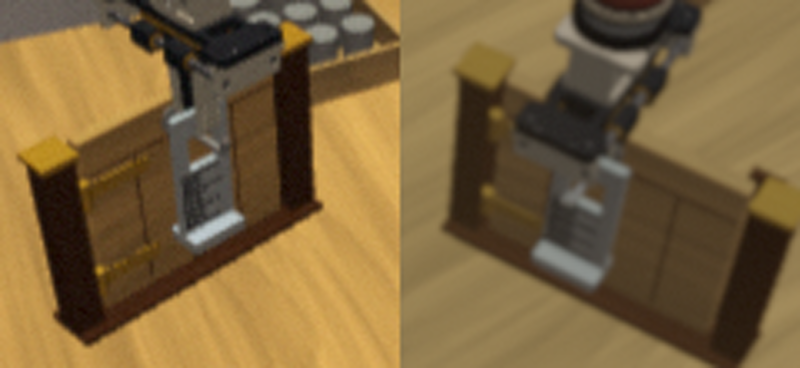

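View pics/wrist10.png

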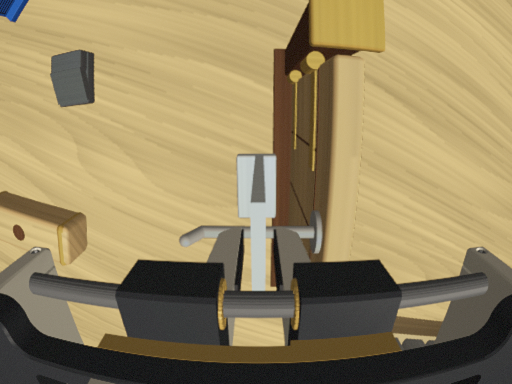

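```bash
python3 -m handwheel '[[[0,0,-0.5],[0,0,0]],[[0,0,-1],[0,0,0]],[[0,0,-1.8],[0,0,0]],[[0,0,-3],[0,0,0]],[[0,0,-5],[0,0,0]],[[0,-3,-8],[0,0,0]],[[0,-7,-10],[0,0,0]],[[0,-12,-10],[0,0,0]],[[0,-16,-10],[0,0,0]],[[0,-16,-10],[0,0,0]]]'
python3 -m handwheel '[[[0,0,0],[0,0,0]],[[0,0,0],[0,0,0]],[[0,0,0],[0,0,0]],[[0,0,0],[0,0,0]],[[0,0,0],[0,0,0]],[[0,0,0],[0,0,0]],[[0,0,0],[0,0,0]],[[0,0,0],[0,0,0]]]'
python3 - <<'E'
from h import *
for n in ['scene','side','wrist']:
  s=sensors.read_state();snap(n,n+'11.png')
  for t in ['gauge_eye','gauge','hook','gate_push','mallet_head','ferrule','shaft_offcut','wedge_block']:
    for r in optics.tip_of(n,t)[:3]:
      if r['conf']>.5:print(n,t,round(r['conf'],2),np.round(w(n,r['xyz'],s),3))
a=cv2.imread('pics/side11.png')[80:190,150:270];b=cv2.imread('pics/scene11.png')[60:170,280:400]
cv2.imwrite('pics/k.png',cv2.resize(np.hstack([a,b]),(800,368),interpolation=cv2.INTER_CUBIC))
E
```

```text
t: 24.1
ee_pos: [0.5535, 0.1298, 0.31]
tool_rot: [[-0.927, -0.375, 0.001], [-0.375, 0.927, -0.002], [-0.0, -0.002, -1.0]]
force: [0.1, 0.2, 0.8]
finger_gap: 0.018
t: 25.1
ee_pos: [0.5518, 0.1344, 0.3096]
tool_rot: [[-0.924, -0.383, -0.0], [-0.383, 0.924, 0.0], [0.0, 0.0, -1.0]]
force: [-0.6, 0.2, 1.3]
finger_gap: 0.0178
scene gauge_eye 0.74 [ 0.587 -0.2    0.121]
scene gauge_eye 0.66 [0.487 0.287 0.192]
scene gauge_eye 0.58 [ 0.365 -0.175  0.12 ]
scene gauge 0.94 [0.483 0.282 0.071]
scene gauge 0.92 [ 0.592 -0.203  0.   ]
scene gauge 0.53 [ 0.367 -0.179 -0.003]
scene hook 0.94 [0.472 0.322 0.188]
scene gate_push 0.72 [0.56  0.349 0.19 ]
scene mallet_head 0.75 [ 0.691 -0.017  0.001]
scene ferrule 0.65 [ 0.378 -0.308 -0.   ]
scene shaft_offcut 0.75 [ 0.59  -0.361  0.001]
scene wedge_block 0.58 [0.46  0.004 0.001]
side gauge_eye 0.8 [ 0.589 -0.2    0.121]
side gauge_eye 0.67 [ 0.369 -0.171  0.122]
side gauge_eye 0.66 [0.49  0.286 0.193]
side gauge 0.94 [0.489 0.286 0.075]
side gauge 0.92 [ 0.368 -0.176  0.001]
side gauge 0.63 [ 0.597 -0.198 -0.003]
side hook 0.66 [0.563 0.351 0.187]
side hook 0.57 [0.476 0.322 0.188]
side gate_push 0.85 [0.561 0.347 0.187]
side mallet_head 0.85 [ 0.698 -0.014  0.006]
side ferrule 0.6 [ 0.383 -0.312 -0.002]
side shaft_offcut 0.73 [ 0.589 -0.358 -0.003]
side wedge_block 0.97 [ 0.462  0.009 -0.001]
wrist gauge_eye 0.9 [0.49  0.281 0.195]
wrist gauge_eye 0.88 [ 0.59  -0.204  0.117]
wrist gauge 0.97 [ 0.592 -0.201 -0.006]
wrist gauge 0.68 [0.486 0.283 0.077]
wrist hook 0.66 [0.474 0.317 0.192]
wrist gate_push 0.63 [0.56  0.351 0.189]
wrist mallet_head 0.8 [ 0.688 -0.014 -0.   ]
wrist shaft_offcut 0.94 [ 0.588 -0.359 -0.   ]
wrist wedge_block 0.71 [ 0.462  0.004 -0.002]
```

View pics/k.png

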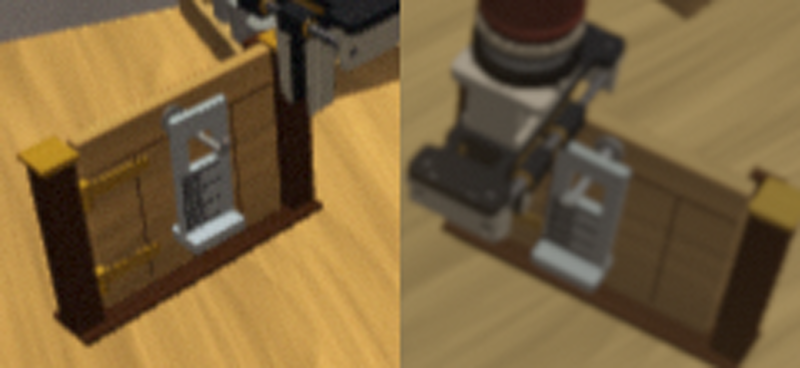

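View pics/wrist11.png

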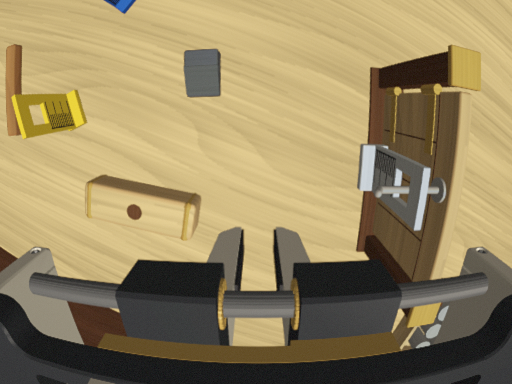

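Run:
```python
from h import *
a=optics.camera('side')
a=cv2.imread('pics/side11.png').astype(int)
for i in range(6):
    b=optics.camera('side').astype(int);d=np.abs(a-b)[95:165,190:225];print(d.mean(),d.max())
print(sensors.read_state()['t'])
bot.finish_job()
```

```text
2.3387755102040817 14
2.3387755102040817 14
2.3434013605442177 17
2.3512925170068026 14
2.330748299319728 12
2.3257142857142856 14
26.8
the job is handed in; nothing more can be done
```

The gate is shut and the aluminium gauge hangs on its hook, graduated face outward. I handed the job in at about 27 s; no verdict comes back, so success rests on my own checks.

- **Gate:** I pushed the leaf until it stopped moving against about 8 N. It looks in line with its posts in the pictures. The push point stayed at about (0.560, 0.349) m, where a shut leaf should put it.
- **Gauge:** I pinched the top bar from above, turned it 135°, passed the window over the hook tip, and lowered it until the hook took the weight. I then opened the fingers 18 mm and moved well clear.
- **Last checks:** All three cameras put the window's upper edge about 37 mm out from the gate, at 0.192–0.195 m high where 0.194 is expected. It is within a few mm of the hook's centre line. The gauge stands upright and square to the gate by eye, and its graduations face outward. Side-camera pictures taken over about 0.3 s just before handing in showed only image noise, so it was at rest.
- **Bystanders:** The mallet head, ferrule, shaft offcut and wedge block read within a few mm of where they started.
- **Disagreement:** After release, one side-camera network reading put the hook at the gate's push point. I dismissed it because the other readings agreed with each other.

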